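Roll the tube blank onto the red marking line

TASK

The round metal tube lying on the dark marking-out plate is wanted over the red line. Roll it there by pushing on its top with the fingertips (never from low on its side, and without pinching or lifting it), and leave it lying still on the plate, centred over the red line and lengthwise along it. Leave everything else on the bench undisturbed.

Things in the scene. Friction and masses are not known exactly. Their poses are not given: they have to be found in the camera images.
- tube: loose bright metal tube, 60 mm diameter, 160 mm long, about 0.6 kg, dark closed ends, lying on the plate between the lines, parallel to them within 5 degrees. Origin at its middle, on its axis. x runs along its axis; z, which turns with the tube, points out through the blue chalk stripe along its side, on top at the start. Some rolling resistance: let go below 50 mm/s, it stops within about 5 mm.
- plate: fixed dark grey plate, 300 mm (its x) by 470 mm (its y) and 20 mm thick, flat on the bench; origin at the centre of its underside, so its top is 20 mm above the origin. The tube rolls along its y.
- red_line: painted red line, 280 mm long (its x) and 20 mm wide (its y), flat on the top of the plate, parallel to the plate's x axis; origin at its middle, on the plate's top surface, 50 to 135 mm from the tube's axis at the start, on one side of it or the other. Too thin to feel.
- yellow_line: painted yellow line like the red one, on the other side of the tube: not the place wanted.
- v_block: dark steel V-block, 60 x 50 x 40 mm, standing loose on the plate; a bystander, origin at the bottom
- bush: brass bush, a ring 40 mm across and 45 mm tall, standing loose on the plate; a bystander, origin at the bottom
- brush: green bench brush, about 260 mm long and 60 mm tall, lying on the bench to the left; a bystander, origin at the bottom
- screwdriver: red-handled screwdriver lying on the bench to the left; a bystander, origin at the bottom
- grease_jar: amber jar 70 mm across with a wooden stick in it, 155 mm tall in all, on the bench to the right; a bystander, origin at the bottom
- spanner: steel spanner lying on the bench to the right; a bystander, origin at the bottom
Not all that is in view belongs to the job. Leave any pink or purple look-alike of the tube alone.

How it is judged:
By the outcome, as a careful person would: the job done as asked, in the order asked, and still so for the second after the job is handed in, with the robot touching nothing.
It also fails if it takes over 56 s, if anything falls off the work surface, if the arm or the gripper's body presses on something with over 40 N, if the wrist force passes 120 N, or if a joint passes its speed limit or range.

ROBOT

A 6-joint arm with a two-finger parallel gripper is mounted at the origin on the work surface. World frame = base frame: x ahead of the robot, y to its left, z up, the work surface at z = 0. Lengths are in m, angles in rad, forces in N, time in s.
With the tool pointing down it reaches from about 0.3 to 0.775 m from the base axis. Payload 14.6 kg.
Tool frame: the origin (TCP) lies on the centre line of the jaws, within the pads' length; the fingertips stand 11 mm ahead of it and the grasp point (between the pads) lies 8 mm behind it; y points along the fingers, x is the direction in which the jaws open and shut, and the axes are right-handed (so a half turn about y gives the same grasp; the last joint's range is limited). The gripper opens to 94 mm and grips with 3 to 60 N. Pads are 16 mm wide; open, the fingers measure 119 mm over their backs; the gripper's body (75 mm by 177 mm) begins 78 mm behind the grasp point.
Start: joints at [1.206, 0.3, 1.521, -0, 1.321, -0.067], TCP at [0.161, 0.526, 0.187] pointing down, gripper open.
Joint ranges: [-3.03, 3.03], [-0.79, 2.21], [0.23, 2.52], [-1.04, 4.18], [0, 3.07], [-2.55, 2.55]. Speed limits (rad/s): [2.22, 2.22, 2.57, 3.14, 3.14, 3.14].

INTERFACE

Orientations are given as [roll, pitch, yaw] about the fixed x, y, z axes, in that order (R = Rz(yaw) Ry(pitch) Rx(roll)).
In Python, from station import ctrl, imaging gives the robot as it stands. The module is installed in compiled form; this text tells all that it offers.
- The arm moves only by the tool apply_moves, never from a script. Its argument "deltas" is a list of rows, each an object with "dp": the shift along the tool's x, y, z in m, a list of three; "roll": the turn about the tool's y in rad; "grip": the closure, from -1 (fully open) to 1 (shut). In form: [{"dp": [tx, ty, tz], "roll": roll, "grip": grip}, ...]. A call has 1 to 10 rows; each row shifts and turns the commanded pose from where the row before left it, along the tool's axes as they then stand; what a row does not reach is not made up. A row lasts 1/8 s, in which the tool goes at most 62.5 mm and 10.7 degrees, less where a joint would pass 70% of its speed; a pose out of reach is approached as far as the arm can. A call with a gripper value outside its range is refused whole. The fingers move at their own pace and stop on an object; "newtons" is the grip in N (left out, the last holds). Time passes only in rows, so rows that do not move let the fingers close. It gives the time, the measured TCP pose, the force and the opening at its end, in the units of the state.
- ctrl.get_obs(): the state, without advancing time (a new reading comes with each control period).
- imaging.camera(name): name is "scene" or "top" or "wrist"; returns the picture (400x640x3 uint8, blue, green, red); there is no depth.
- imaging.camera_info(name): a dict with "K" (3x3 intrinsics, pixels), "world_from_camera" (4x4, takes a point from camera to world coordinates). Camera axes: x right, y down, z forward; pixel columns grow to the right and rows downward; lengths in m; the calibration is good to about 2 mm. A picture is of the moment at which its call begins: read the wrist's pose just before it. camera_info takes no time and is no camera call; for the wrist camera it gives the pose at the moment of the call.
- ctrl.hand_in(): hands the job in, once; it reports no verdict.
The state is a dict: "time_s": time; "qpos": joint angles; "joint_vel": joint speeds; "tau": joint torques, N m; "ee_pos": TCP position; "eef_rot": TCP orientation; "force": force on the tool from outside, world axes, zero at the start; "moment": the same for the moment, N m; "grip_width": finger opening in m.
Only numpy, scipy, OpenCV 4.12 (cv2) and the standard library are available. Lean on these libraries where they do the work, as an engineer would, in place of code of your own. Each camera call takes 0.05 s, during which the arm holds its last target. There are 200 camera calls.

## Working session

There is one attempt and no reset: what is moved stays moved. The work goes in short steps, Python scripts to look and compute and a tool call to move; the robot and the scene stay as the last step left them, time stands still between calls to the robot, and variables do not carry over. Pictures are saved under pics/ and viewed, about 8 in all and at most 12, crops included, and the job is handed in when it is done.

Besides the shell and the picture viewer there is one more tool, called after "Request:" by a JSON object that holds its "fn" and its "kwargs", one argument or row to a line. apply_moves: Moves the arm, as the interface text tells. Its arguments: {"type":"object","properties":{"deltas":{"type":"array"},"newtons":{"type":"number"}},"required":["deltas"]}

```bash
mkdir -p pics; python3 - <<'E'
from station import ctrl, imaging
import cv2, numpy as np
for n in ("top","scene"):
    cv2.imwrite(f"pics/{n}0.png", imaging.camera(n)); i=imaging.camera_info(n)
    print(n, np.round(i["K"],1).tolist(), np.round(i["world_from_camera"],4).tolist())
o=ctrl.get_obs()
print({k:np.round(v,4).tolist() for k,v in o.items()})
E
```

```text
top [[434.1, 0.0, 320.4], [0.0, 434.1, 196.7], [0.0, 0.0, 1.0]] [[-0.0198, -0.9896, 0.1426, 0.2891], [-0.9998, 0.0182, -0.0128, 0.0204], [0.0101, -0.1428, -0.9897, 1.4133], [0.0, 0.0, 0.0, 1.0]]
scene [[518.9, 0.0, 318.6], [0.0, 518.9, 208.4], [0.0, 0.0, 1.0]] [[-0.8163, 0.4281, -0.3878, 1.015], [0.5776, 0.6051, -0.5478, 0.7701], [0.0001, -0.6712, -0.7413, 1.0863], [0.0, 0.0, 0.0, 1.0]]
{'time_s': 0.1, 'qpos': [1.2064, 0.3004, 1.5215, -0.0, 1.3207, -0.0666], 'joint_vel': [-0.0026, -0.0006, -0.0019, 0.0002, 0.0018, -0.0008], 'tau': [0.0043, -53.265, -35.328, 0.071, 0.0236, -0.0001], 'ee_pos': [0.1613, 0.5256, 0.1869], 'eef_rot': [-1.5707, 0.001, 1.273], 'force': [-0.3435, 0.5028, 0.3387], 'moment': [-0.0059, -0.0592, 0.094], 'grip_width': 0.0942}
```

View pics/top0.png

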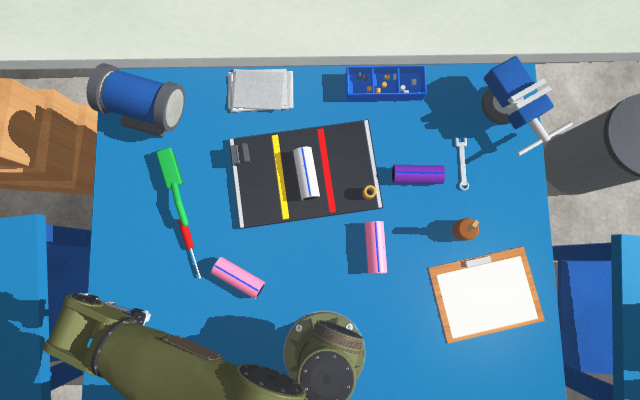

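View pics/scene0.png

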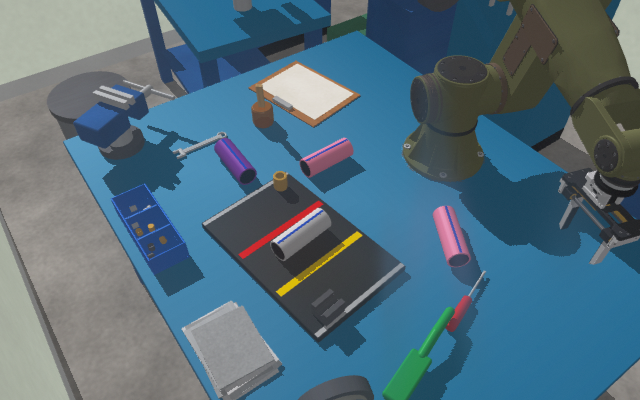

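The top view shows the bright tube at (306,172), between the yellow line at (280,177) and the red line at (327,170). The look-alikes are two pinks at (376,247) and (238,278) and a purple at (418,174). I choose the silver one at (306,172), and I'll measure it and check it in a crop.

```bash
cat > h.py <<'E'
from station import ctrl, imaging
import cv2, numpy as np
def ray(n,uv):
    i=imaging.camera_info(n);T=np.array(i["world_from_camera"]);uv=np.atleast_2d(uv).astype(float)
    d=np.c_[uv,np.ones(len(uv))]@np.linalg.inv(np.array(i["K"])).T@T[:3,:3].T
    return T[:3,3],d
def at(n,uv,z):
    c,d=ray(n,uv);return c+d*((z-c[2])/d[:,2:])
def tri(uva,uvb,na="top",nb="scene"):
    (a,d),(b,e)=ray(na,uva),ray(nb,uvb);d=d[0];e=e[0]
    s=np.linalg.lstsq(np.c_[d,-e],b-a,rcond=None)[0];p,q=a+s[0]*d,b+s[1]*e
    return (p+q)/2,np.linalg.norm(p-q)
def mask(im,what):
    b,g,r=[im[...,k].astype(int) for k in range(3)]
    return {"red":(r>130)&(g<60)&(b<60),"yellow":(r>150)&(g>120)&(b<80),"stripe":(b>120)&(b-r>60)&(b-g>60)}[what].astype(np.uint8)
def rect(im,what,box):
    m=mask(im,what);k=np.zeros_like(m);x0,y0,x1,y1=box;k[y0:y1,x0:x1]=1;m=m*k
    n,l,s,c=cv2.connectedComponentsWithStats(m);j=1+np.argmax(s[1:,4])
    p=np.argwhere(l==j)[:,::-1];(cx,cy),(w,h),a=cv2.minAreaRect(p.astype(np.float32))
    a=np.deg2rad(a if w>h else a+90);u=np.array([np.cos(a),np.sin(a)])*max(w,h)/2;c=np.array([cx,cy])
    return np.array([c-u,c,c+u]),len(p)
E
python3 - <<'E'
from h import *
B={"top":dict(red=(300,115,350,220),yellow=(260,120,300,230),stripe=(285,140,330,205)),
"scene":dict(red=(225,190,335,265),yellow=(260,220,375,305),stripe=(265,200,335,255))}
R={}
for n in B:
    im=cv2.imread(f"pics/{n}0.png")
    for w,b in B[n].items():
        r,k=rect(im,w,b);P=at(n,r,.08 if w=="stripe" else .02);R[n,w]=r
        d=P[2]-P[0];print(n,w,k,np.round(r[1]),np.round(P,4).tolist(),"len",round(np.linalg.norm(d),3),"ang",round(np.degrees(np.arctan(d[1]/d[0])),2))
for w in B["top"]: print(w,tri(R["top",w][1],R["scene",w][1]))
a=cv2.imread("pics/top0.png")[110:235,220:395];b=cv2.imread("pics/scene0.png")[165:345,190:415]
cv2.imwrite("pics/crop.png",np.hstack([cv2.resize(a,(400,400*125//175)),cv2.resize(b,(400,400*180//225))[:285]]))
E
```

```text
top red 518 [326. 170.] [[0.7177, -0.0013, 0.02], [0.5778, -0.0186, 0.02], [0.4416, -0.0354, 0.02]] len 0.278 ang 7.03
top yellow 537 [280. 176.] [[0.7009, 0.15, 0.02], [0.5588, 0.1324, 0.02], [0.4205, 0.1153, 0.02]] len 0.283 ang 7.07
top stripe 94 [306. 171.] [[0.6407, 0.06, 0.08], [0.5632, 0.0478, 0.08], [0.4869, 0.0358, 0.08]] len 0.156 ang 8.96
scene red 590 [280. 229.] [[0.4365, -0.0359, 0.02], [0.5837, -0.0165, 0.02], [0.7177, 0.0012, 0.02]] len 0.284 ang 7.52
scene yellow 413 [319. 263.] [[0.4174, 0.1158, 0.02], [0.5643, 0.135, 0.02], [0.6975, 0.1523, 0.02]] len 0.282 ang 7.43
scene stripe 94 [300. 226.] [[0.4846, 0.0368, 0.08], [0.5631, 0.0491, 0.08], [0.6373, 0.0608, 0.08]] len 0.155 ang 8.96
red (array([ 0.58020564, -0.01972175,  0.01399385]), np.float64(0.0030595257085073175))
yellow (array([0.56083968, 0.13212747, 0.01379385]), np.float64(0.0023505678146151002))
stripe (array([0.563018  , 0.04814446, 0.079154  ]), np.float64(0.0009948481591973133))
```

View pics/crop.png

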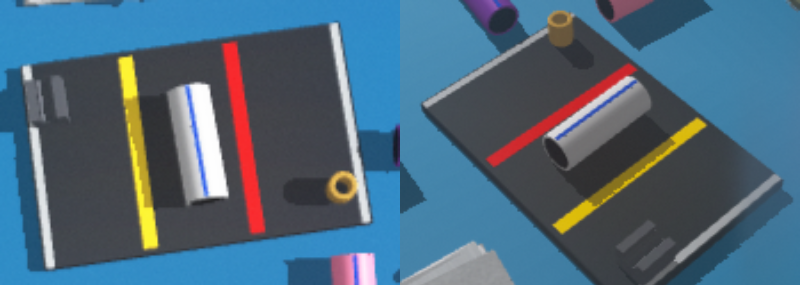

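The crop confirms it: bright tube, dark ends, blue stripe on top, red line on the -y side. The axis is at about (0.563, 0.048) with its stripe at z 0.079 (triangulated) and lies at 9.0°. The red line passes through (0.578, -0.0185) at 7.1°, so the tube must roll about 68 mm and turn about -2°. I'll keep the jaws open along the tube, press both tips on top and roll it in several short strokes.

Request:
{"fn": "apply_moves", "kwargs": {
  "deltas": [
    {"dp": [0,0,0],"roll": 0.186,"grip": -1},
    {"dp": [0,0,0],"roll": 0.186,"grip": -1},
    {"dp": [0,0,0],"roll": 0.186,"grip": -1},
    {"dp": [0,0,0],"roll": 0.186,"grip": -1},
    {"dp": [0,0,0],"roll": 0.186,"grip": -1},
    {"dp": [0,0,0],"roll": 0.186,"grip": -1},
    {"dp": [0,0,0],"roll": 0,"grip": -1}
  ]
}}

```text
time_s: 0.98
ee_pos: [0.1613, 0.5257, 0.1871]
eef_rot: [-1.571, 0.0, 0.158]
force: [-0.7, -0.5, 0.0]
grip_width: 0.0939
```

Request:
{"fn": "apply_moves", "kwargs": {
  "deltas": [
    {"dp": [0.032,0,-0.053],"roll": 0,"grip": -1},
    {"dp": [0.032,0,-0.053],"roll": 0,"grip": -1},
    {"dp": [0.032,0,-0.053],"roll": 0,"grip": -1},
    {"dp": [0.032,0,-0.053],"roll": 0,"grip": -1},
    {"dp": [0.032,0,-0.053],"roll": 0,"grip": -1},
    {"dp": [0.032,0,-0.053],"roll": 0,"grip": -1},
    {"dp": [0.032,0,-0.053],"roll": 0,"grip": -1},
    {"dp": [0.032,0,-0.053],"roll": 0,"grip": -1},
    {"dp": [0.032,0,-0.053],"roll": 0,"grip": -1},
    {"dp": [0.032,0,-0.048],"roll": 0,"grip": -1}
  ]
}}

```text
time_s: 2.22
ee_pos: [0.5606, 0.0553, 0.1873]
eef_rot: [-1.571, 0.0, 0.162]
force: [-0.7, 1.3, 0.3]
grip_width: 0.0938
```

Request:
{"fn": "apply_moves", "kwargs": {
  "deltas": [
    {"dp": [0,0.04,0],"roll": 0,"grip": -1},
    {"dp": [0,0,0],"roll": 0,"grip": -1},
    {"dp": [0,0,0],"roll": 0,"grip": -1}
  ]
}}

```text
time_s: 2.6
ee_pos: [0.5597, 0.0578, 0.1487]
eef_rot: [-1.571, -0.001, 0.16]
force: [-0.1, -0.5, 0.4]
grip_width: 0.094
```

Request:
{"fn": "apply_moves", "kwargs": {
  "deltas": [
    {"dp": [0,0.03,0],"roll": 0,"grip": -1},
    {"dp": [0,0.02,0],"roll": 0,"grip": -1},
    {"dp": [0,0.003,0],"roll": 0,"grip": -1},
    {"dp": [0,0,0],"roll": 0,"grip": -1},
    {"dp": [0,0,0],"roll": 0,"grip": -1}
  ]
}}

```text
time_s: 3.22
ee_pos: [0.5601, 0.0574, 0.0957]
eef_rot: [-1.571, -0.002, 0.158]
force: [-0.2, -0.2, 0.1]
grip_width: 0.094
```

```bash
python3 - <<'E'
from h import *
cv2.imwrite("pics/w1.png", imaging.camera("wrist"))
E
```

```text
(no output)
```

View pics/w1.png

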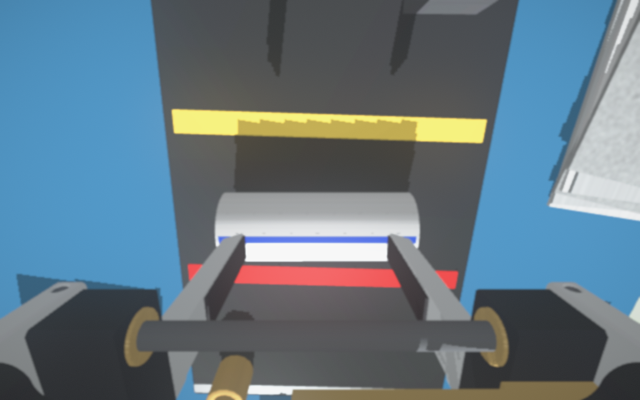

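The wrist view shows both fingertips centred along the tube, at (240,238) and (395,238), just over the stripe at row 240. The fingers are parallel to the stripe. Next I lower to contact.

Request:
{"fn": "apply_moves", "kwargs": {
  "deltas": [
    {"dp": [0,0.002,0],"roll": 0,"grip": -1},
    {"dp": [0,0.002,0],"roll": 0,"grip": -1},
    {"dp": [0,0.001,0],"roll": 0,"grip": -1},
    {"dp": [0,0,0],"roll": 0,"grip": -1}
  ]
}}

```text
time_s: 3.78
ee_pos: [0.5595, 0.0573, 0.0892]
eef_rot: [-1.571, 0.0, 0.157]
force: [0.1, 0.2, -0.3]
grip_width: 0.0941
```

Request:
{"fn": "apply_moves", "kwargs": {
  "deltas": [
    {"dp": [0,0.001,0],"roll": 0,"grip": -1},
    {"dp": [0,0,0],"roll": 0,"grip": -1}
  ]
}}

```text
time_s: 4.03
ee_pos: [0.5595, 0.0573, 0.0883]
eef_rot: [-1.571, 0.0, 0.157]
force: [-0.1, -0.0, 0.1]
grip_width: 0.0938
```

Request:
{"fn": "apply_moves", "kwargs": {
  "deltas": [
    {"dp": [0,0.001,0],"roll": 0,"grip": -1},
    {"dp": [0,0,0],"roll": 0,"grip": -1}
  ]
}}

```text
time_s: 4.28
ee_pos: [0.5595, 0.0573, 0.0873]
eef_rot: [-1.571, 0.0, 0.157]
force: [0.3, -0.4, 0.6]
grip_width: 0.0939
```

No contact yet, so I may be too far behind the top, and I must not push from the side. I'll raise, shift 9 mm towards the axis and lower again.

Request:
{"fn": "apply_moves", "kwargs": {
  "deltas": [
    {"dp": [0,-0.008,0],"roll": 0,"grip": -1},
    {"dp": [0,0,-0.009],"roll": 0,"grip": -1},
    {"dp": [0,0.002,0],"roll": 0,"grip": -1},
    {"dp": [0,0.001,0],"roll": 0,"grip": -1},
    {"dp": [0,0.001,0],"roll": 0,"grip": -1},
    {"dp": [0,0,0],"roll": 0,"grip": -1}
  ]
}}

```text
time_s: 5.03
ee_pos: [0.5609, 0.0485, 0.0912]
eef_rot: [-1.571, 0.0, 0.157]
force: [-0.1, -0.1, -1.0]
grip_width: 0.0944
```

Request:
{"fn": "apply_moves", "kwargs": {
  "deltas": [
    {"dp": [0,0.001,0],"roll": 0,"grip": -1},
    {"dp": [0,0,0],"roll": 0,"grip": -1}
  ]
}}

```text
time_s: 5.28
ee_pos: [0.5609, 0.0484, 0.0903]
eef_rot: [-1.571, 0.0, 0.157]
force: [0.4, 0.1, 0.1]
grip_width: 0.0942
```

Request:
{"fn": "apply_moves", "kwargs": {
  "deltas": [
    {"dp": [0,0.001,0],"roll": 0,"grip": -1},
    {"dp": [0,0,0],"roll": 0,"grip": -1}
  ]
}}

```text
time_s: 5.52
ee_pos: [0.5609, 0.0484, 0.0893]
eef_rot: [-1.571, 0.0, 0.157]
force: [-0.2, 0.2, 0.6]
grip_width: 0.0939
```

Request:
{"fn": "apply_moves", "kwargs": {
  "deltas": [
    {"dp": [0,0.001,0],"roll": 0,"grip": -1},
    {"dp": [0,0,0],"roll": 0,"grip": -1}
  ]
}}

```text
time_s: 5.78
ee_pos: [0.5609, 0.0484, 0.0882]
eef_rot: [-1.571, 0.0, 0.157]
force: [-0.5, -0.1, 0.1]
grip_width: 0.0941
```

Request:
{"fn": "apply_moves", "kwargs": {
  "deltas": [
    {"dp": [0,0.001,0],"roll": 0,"grip": -1},
    {"dp": [0,0,0],"roll": 0,"grip": -1}
  ]
}}

```text
time_s: 6.02
ee_pos: [0.5609, 0.0484, 0.0873]
eef_rot: [-1.571, 0.0, 0.157]
force: [-0.2, 0.4, 0.2]
grip_width: 0.094
```

```bash
python3 - <<'E'
from h import *
cv2.imwrite("pics/w2.png", cv2.resize(imaging.camera("wrist")[170:300,180:460],(800,371)))
E
```

```text
(no output)
```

View pics/w2.png

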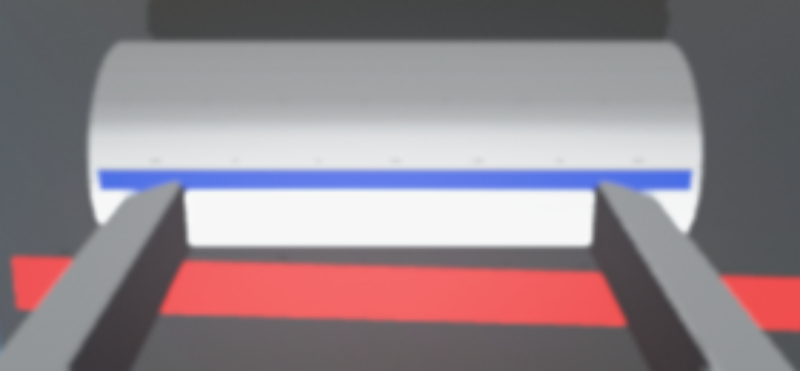

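Both tips lie just at the stripe (row 185 in the crop), but there is no contact force yet. I'll keep going down in 1 mm steps.

Request:
{"fn": "apply_moves", "kwargs": {
  "deltas": [
    {"dp": [0,0.001,0],"roll": 0,"grip": -1},
    {"dp": [0,0,0],"roll": 0,"grip": -1}
  ]
}}

```text
time_s: 6.32
ee_pos: [0.5609, 0.0484, 0.0863]
eef_rot: [-1.571, 0.0, 0.157]
force: [1.0, -0.0, -0.3]
grip_width: 0.0937
```

Request:
{"fn": "apply_moves", "kwargs": {
  "deltas": [
    {"dp": [0,0.001,0],"roll": 0,"grip": -1},
    {"dp": [0,0,0],"roll": 0,"grip": -1}
  ]
}}

```text
time_s: 6.58
ee_pos: [0.5609, 0.0484, 0.0853]
eef_rot: [-1.571, 0.0, 0.157]
force: [-1.1, 1.0, 0.1]
grip_width: 0.094
```

Request:
{"fn": "apply_moves", "kwargs": {
  "deltas": [
    {"dp": [0,0.001,0],"roll": 0,"grip": -1},
    {"dp": [0,0,0],"roll": 0,"grip": -1}
  ]
}}

```text
time_s: 6.82
ee_pos: [0.5609, 0.0484, 0.0843]
eef_rot: [-1.571, 0.0, 0.157]
force: [-0.1, -0.1, -0.7]
grip_width: 0.0941
```

Request:
{"fn": "apply_moves", "kwargs": {
  "deltas": [
    {"dp": [0,0.001,0],"roll": 0,"grip": -1},
    {"dp": [0,0,0],"roll": 0,"grip": -1}
  ]
}}

```text
time_s: 7.08
ee_pos: [0.5609, 0.0484, 0.0833]
eef_rot: [-1.571, 0.0, 0.157]
force: [0.8, 0.3, 0.2]
grip_width: 0.0939
```

```bash
python3 - <<'E'
from h import *
cv2.imwrite("pics/s2.png", cv2.resize(imaging.camera("scene")[150:290,200:400],(800,560)))
E
```

```text
(no output)
```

View pics/s2.png

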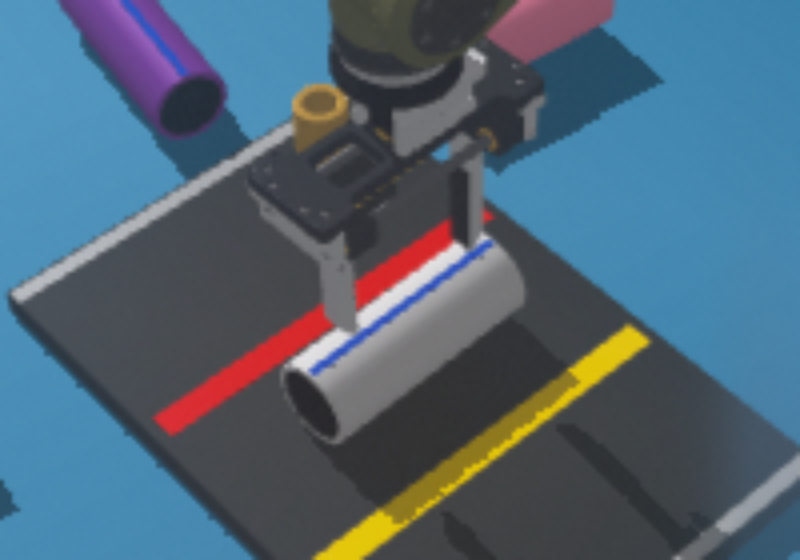

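```bash
python3 - <<'E'
from h import *
from scipy.spatial.transform import Rotation as Ro
o=ctrl.get_obs();R=Ro.from_euler('xyz',o['eef_rot']).as_matrix();p=np.array(o['ee_pos'])
def proj(n,P):
    i=imaging.camera_info(n);T=np.linalg.inv(np.array(i["world_from_camera"]));q=T[:3,:3]@P+T[:3,3];u=np.array(i["K"])@q;return u[:2]/u[2]
T=np.array(imaging.camera_info("wrist")["world_from_camera"]);print("cam in tool",(R.T@(T[:3,3]-p)).round(4),(R.T@T[:3,:3]).round(3).tolist())
for x in(.047,.0595,-.047,-.0595):
  for y in (.011,0.0):
    for z in (.008,-.008):
      P=p+R@[x,y,z];s=proj("scene",P);print(x,y,z,"scene crop",((s-[200,150])*4).round(),"wrist crop",((proj("wrist",P)-[180,170])*800/280).round())
for n,b in(("top",(285,140,330,205)),("scene",(265,200,335,255))):
    im=imaging.camera(n)
    try: r,k=rect(im,"stripe",b);print(n,k,at(n,r,.08).round(4).tolist())
    except Exception as e: print(n,e)
E
```

```text
cam in tool [-0.0007 -0.1975  0.0826] [[1.0, -0.0, 0.0], [-0.0, -0.283, 0.959], [-0.0, -0.959, -0.283]]
0.047 0.011 0.008 scene crop [355. 359.] wrist crop [569. 142.]
0.047 0.011 -0.008 scene crop [338. 344.] wrist crop [565. 198.]
0.047 0.0 0.008 scene crop [355. 347.] wrist crop [578. 157.]
0.047 0.0 -0.008 scene crop [337. 333.] wrist crop [574. 215.]
0.0595 0.011 0.008 scene crop [340. 370.] wrist crop [616. 142.]
0.0595 0.011 -0.008 scene crop [323. 355.] wrist crop [611. 198.]
0.0595 0.0 0.008 scene crop [340. 358.] wrist crop [627. 157.]
0.0595 0.0 -0.008 scene crop [322. 344.] wrist crop [622. 215.]
-0.047 0.011 0.008 scene crop [463. 279.] wrist crop [213. 142.]
-0.047 0.011 -0.008 scene crop [446. 266.] wrist crop [217. 198.]
-0.047 0.0 0.008 scene crop [463. 268.] wrist crop [204. 157.]
-0.047 0.0 -0.008 scene crop [446. 255.] wrist crop [208. 215.]
-0.0595 0.011 0.008 scene crop [477. 269.] wrist crop [166. 142.]
-0.0595 0.011 -0.008 scene crop [460. 256.] wrist crop [170. 198.]
-0.0595 0.0 0.008 scene crop [477. 258.] wrist crop [155. 157.]
-0.0595 0.0 -0.008 scene crop [460. 245.] wrist crop [160. 215.]
top attempt to get argmax of an empty sequence
scene 94 [[0.4846, 0.0368, 0.08], [0.5631, 0.0491, 0.08], [0.6373, 0.0608, 0.08]]
```

In the scene crop the tips are at (345,330) and (470,247), about 20 px higher than the model predicts. With the jaws wide open the tips evidently sit well back, roughly 15 to 20 mm above the stated length, so there is still a gap. I'll keep lowering with force checks.

Request:
{"fn": "apply_moves", "kwargs": {
  "deltas": [
    {"dp": [0,0.002,0],"roll": 0,"grip": -1},
    {"dp": [0,0.002,0],"roll": 0,"grip": -1},
    {"dp": [0,0,0],"roll": 0,"grip": -1}
  ]
}}

```text
time_s: 7.6
ee_pos: [0.5608, 0.0484, 0.0791]
eef_rot: [-1.571, 0.0, 0.157]
force: [0.1, -0.3, 0.1]
grip_width: 0.0942
```

Request:
{"fn": "apply_moves", "kwargs": {
  "deltas": [
    {"dp": [0,0.0015,0],"roll": 0,"grip": -1},
    {"dp": [0,0,0],"roll": 0,"grip": -1}
  ]
}}

```text
time_s: 7.85
ee_pos: [0.5609, 0.0484, 0.0777]
eef_rot: [-1.571, 0.0, 0.157]
force: [0.4, 0.5, 0.7]
grip_width: 0.094
```

Request:
{"fn": "apply_moves", "kwargs": {
  "deltas": [
    {"dp": [0,0.0015,0],"roll": 0,"grip": -1},
    {"dp": [0,0,0],"roll": 0,"grip": -1}
  ]
}}

```text
time_s: 8.1
ee_pos: [0.5609, 0.0484, 0.0762]
eef_rot: [-1.571, 0.0, 0.157]
force: [-0.1, 0.3, -0.2]
grip_width: 0.0939
```

Request:
{"fn": "apply_moves", "kwargs": {
  "deltas": [
    {"dp": [0,0.0015,0],"roll": 0,"grip": -1},
    {"dp": [0,0,0],"roll": 0,"grip": -1}
  ]
}}

```text
time_s: 8.35
ee_pos: [0.5609, 0.0484, 0.0747]
eef_rot: [-1.571, 0.0, 0.157]
force: [-0.2, 0.7, 0.1]
grip_width: 0.0942
```

Request:
{"fn": "apply_moves", "kwargs": {
  "deltas": [
    {"dp": [0,0.0015,0],"roll": 0,"grip": -1},
    {"dp": [0,0,0],"roll": 0,"grip": -1}
  ]
}}

```text
time_s: 8.6
ee_pos: [0.5609, 0.0484, 0.0732]
eef_rot: [-1.571, 0.0, 0.157]
force: [-0.4, -0.0, -0.1]
grip_width: 0.0938
```

```bash
python3 - <<'E'
from h import *
a=cv2.resize(imaging.camera("scene")[185:265,250:350],(500,400))
b=cv2.resize(imaging.camera("wrist")[180:290,190:280],(300,367));b=cv2.copyMakeBorder(b,0,33,0,0,0)
cv2.imwrite("pics/s3.png", np.hstack([a,b]))
E
```

```text
(no output)
```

View pics/s3.png

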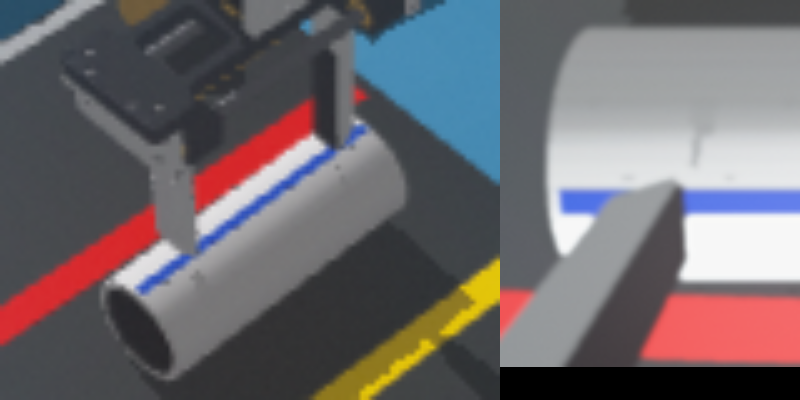

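The tips are now over the stripe at (183,250) and (340,145), and their small shadows are closing in at (197,275), so a few mm remain.

Request:
{"fn": "apply_moves", "kwargs": {
  "deltas": [
    {"dp": [0,0.001,0],"roll": 0,"grip": -1},
    {"dp": [0,0.001,0],"roll": 0,"grip": -1},
    {"dp": [0,0,0],"roll": 0,"grip": -1}
  ]
}}

```text
time_s: 9.07
ee_pos: [0.5609, 0.0484, 0.0713]
eef_rot: [-1.571, 0.0, 0.157]
force: [0.2, -0.1, -0.4]
grip_width: 0.094
```

Request:
{"fn": "apply_moves", "kwargs": {
  "deltas": [
    {"dp": [0,0.0015,0],"roll": 0,"grip": -1},
    {"dp": [0,0,0],"roll": 0,"grip": -1}
  ]
}}

```text
time_s: 9.32
ee_pos: [0.5609, 0.0484, 0.0697]
eef_rot: [-1.571, 0.0, 0.157]
force: [0.2, -0.2, 0.5]
grip_width: 0.094
```

Request:
{"fn": "apply_moves", "kwargs": {
  "deltas": [
    {"dp": [0,0.0015,0],"roll": 0,"grip": -1},
    {"dp": [0,0,0],"roll": 0,"grip": -1}
  ]
}}

```text
time_s: 9.57
ee_pos: [0.5609, 0.0484, 0.0682]
eef_rot: [-1.571, 0.0, 0.157]
force: [-0.9, -0.6, -0.3]
grip_width: 0.094
```

Request:
{"fn": "apply_moves", "kwargs": {
  "deltas": [
    {"dp": [0,0.0015,0],"roll": 0,"grip": -1},
    {"dp": [0,0,0],"roll": 0,"grip": -1}
  ]
}}

```text
time_s: 9.82
ee_pos: [0.5609, 0.0484, 0.0667]
eef_rot: [-1.571, 0.0, 0.157]
force: [0.2, 0.1, -0.7]
grip_width: 0.0933
```

Request:
{"fn": "apply_moves", "kwargs": {
  "deltas": [
    {"dp": [0,0.0015,0],"roll": 0,"grip": -1},
    {"dp": [0,0,0],"roll": 0,"grip": -1}
  ]
}}

```text
time_s: 10.07
ee_pos: [0.5609, 0.0484, 0.0652]
eef_rot: [-1.571, 0.0, 0.157]
force: [-0.7, 0.4, -0.4]
grip_width: 0.0943
```

```bash
python3 - <<'E'
from h import *
print(ctrl.get_obs()['force'])
im=imaging.camera("scene");a=cv2.resize(im[185:265,250:350],(500,400))
b=cv2.resize(imaging.camera("wrist")[180:290,190:280],(300,367));b=cv2.copyMakeBorder(b,0,33,0,0,0)
cv2.imwrite("pics/s4.png", np.hstack([a,b]))
r,k=rect(im,"stripe",(265,200,335,255));print(k,at("scene",r,.08).round(4).tolist())
E
```

```text
[-0.65941024  0.36329553 -0.35789035]
51 [[0.5135, 0.041, 0.08], [0.5558, 0.0478, 0.08], [0.5969, 0.0545, 0.08]]
```

View pics/s4.png

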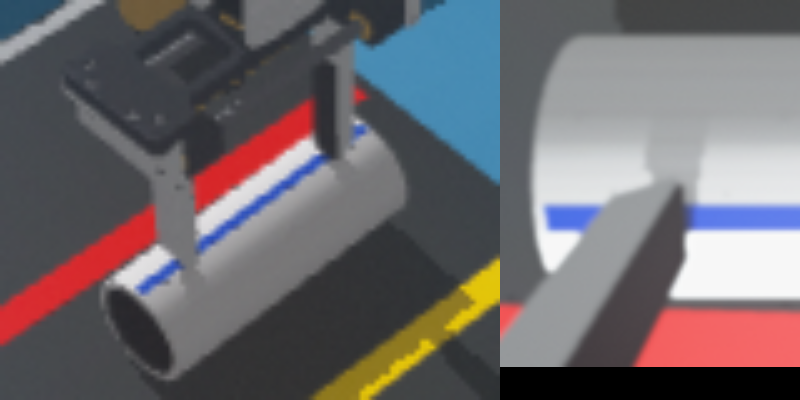

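The shadow now meets the tips at (185,265) and (340,155), so contact is imminent.

Request:
{"fn": "apply_moves", "kwargs": {
  "deltas": [
    {"dp": [0,0.001,0],"roll": 0,"grip": -1},
    {"dp": [0,0,0],"roll": 0,"grip": -1}
  ]
}}

```text
time_s: 10.42
ee_pos: [0.5609, 0.0484, 0.0643]
eef_rot: [-1.571, 0.0, 0.157]
force: [-0.4, -0.6, -0.5]
grip_width: 0.094
```

Request:
{"fn": "apply_moves", "kwargs": {
  "deltas": [
    {"dp": [0,0.001,0],"roll": 0,"grip": -1},
    {"dp": [0,0,0],"roll": 0,"grip": -1}
  ]
}}

```text
time_s: 10.68
ee_pos: [0.5609, 0.0484, 0.0632]
eef_rot: [-1.571, 0.0, 0.157]
force: [0.7, 0.9, 0.3]
grip_width: 0.094
```

Request:
{"fn": "apply_moves", "kwargs": {
  "deltas": [
    {"dp": [0,0.001,0],"roll": 0,"grip": -1},
    {"dp": [0,0,0],"roll": 0,"grip": -1}
  ]
}}

```text
time_s: 10.92
ee_pos: [0.5609, 0.0484, 0.0623]
eef_rot: [-1.571, 0.0, 0.157]
force: [0.4, 0.6, 0.5]
grip_width: 0.0942
```

Request:
{"fn": "apply_moves", "kwargs": {
  "deltas": [
    {"dp": [0,0.001,0],"roll": 0,"grip": -1},
    {"dp": [0,0,0],"roll": 0,"grip": -1}
  ]
}}

```text
time_s: 11.18
ee_pos: [0.5611, 0.0483, 0.062]
eef_rot: [-1.571, -0.0, 0.157]
force: [-2.9, -0.2, 7.9]
grip_width: 0.0936
```

Request:
{"fn": "apply_moves", "kwargs": {
  "deltas": [
    {"dp": [0,0.001,0],"roll": 0,"grip": -1},
    {"dp": [0,0,0],"roll": 0,"grip": -1}
  ]
}}

```text
time_s: 11.42
ee_pos: [0.5612, 0.0483, 0.0618]
eef_rot: [-1.571, -0.001, 0.157]
force: [-8.0, -2.1, 15.8]
grip_width: 0.0942
```

Request:
{"fn": "apply_moves", "kwargs": {
  "deltas": [
    {"dp": [0,0.001,0],"roll": 0,"grip": -1},
    {"dp": [0,0,0],"roll": 0,"grip": -1}
  ]
}}

```text
time_s: 11.68
ee_pos: [0.5612, 0.0483, 0.0617]
eef_rot: [-1.571, -0.001, 0.157]
force: [-11.7, -1.0, 26.3]
grip_width: 0.0942
```

Contact is at TCP z ≈ 0.062, with about 9 N per commanded mm. I'll ease off to about 15 N and roll the first short stroke towards red (tool -z), with a small yaw correction.

Request:
{"fn": "apply_moves", "kwargs": {
  "deltas": [
    {"dp": [0,-0.001,0],"roll": 0,"grip": -1},
    {"dp": [0,0,-0.002],"roll": 0.003,"grip": -1},
    {"dp": [0,0,-0.004],"roll": 0.003,"grip": -1},
    {"dp": [0,0,-0.004],"roll": 0.003,"grip": -1},
    {"dp": [0,0,-0.004],"roll": 0.003,"grip": -1},
    {"dp": [0,0,-0.004],"roll": 0,"grip": -1},
    {"dp": [0,0,-0.002],"roll": 0,"grip": -1},
    {"dp": [0,0,0],"roll": 0,"grip": -1}
  ]
}}

```text
time_s: 12.68
ee_pos: [0.5643, 0.0283, 0.0616]
eef_rot: [-1.571, -0.001, 0.145]
force: [-3.2, -1.7, 12.6]
grip_width: 0.094
```

Request:
{"fn": "apply_moves", "kwargs": {
  "deltas": [
    {"dp": [0,-0.004,0],"roll": 0,"grip": -1},
    {"dp": [0,-0.02,0],"roll": 0,"grip": -1},
    {"dp": [0,0,0],"roll": 0,"grip": -1}
  ]
}}

```text
time_s: 13.05
ee_pos: [0.5646, 0.0286, 0.0854]
eef_rot: [-1.571, -0.002, 0.145]
force: [0.4, -0.4, -0.4]
grip_width: 0.0941
```

```bash
python3 - <<'E'
from h import *
im=imaging.camera("scene");b=imaging.camera("wrist")
a=cv2.resize(im[175:275,230:355],(500,400))
cv2.imwrite("pics/s5.png", np.hstack([a,cv2.resize(b[150:330,200:320],(267,400))]))
cv2.imwrite("pics/w5.png",b)
for w,bx in(("stripe",(225,190,345,265)),("red",(180,190,470,340))):
    r,k=rect(im if w=="stripe" else b,w,bx);print(w,k,r.round(1).tolist())
o=ctrl.get_obs();print(o['ee_pos'],o['eef_rot'])
E
```

```text
stripe 79 [[316.8, 206.8], [295.0, 222.5], [273.2, 238.2]]Traceback (most recent call last):
  File "<stdin>", line 7, in <module>
  File "h.py", line 18, in rect
    n,l,s,c=cv2.connectedComponentsWithStats(m);j=1+np.argmax(s[1:,4])
                                                    ~~~~~~~~~^^^^^^^^^
    return _wrapfunc(a, 'argmax', axis=axis, out=out, **kwds)
    return bound(*args, **kwds)
ValueError: attempt to get argmax of an empty sequence
```

View pics/s5.png

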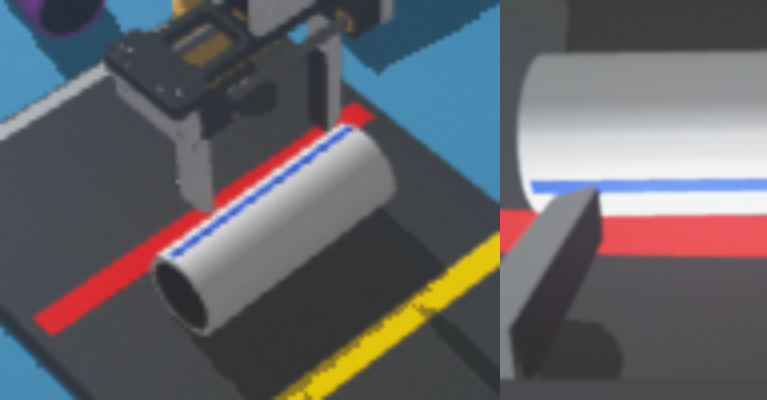

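Stroke 1 worked: the stripe turned towards red and the tube rolled about 10 mm and stopped. For stroke 2, I reposition 20 mm back, press and roll 40 mm at the tip.

Request:
{"fn": "apply_moves", "kwargs": {
  "deltas": [
    {"dp": [0,0,0.02],"roll": 0,"grip": -1},
    {"dp": [0,0.015,0],"roll": 0,"grip": -1},
    {"dp": [0,0.006,0],"roll": 0,"grip": -1},
    {"dp": [0,0.0015,0],"roll": 0,"grip": -1},
    {"dp": [0,0.001,0],"roll": 0,"grip": -1},
    {"dp": [0,0,0],"roll": 0,"grip": -1}
  ]
}}

```text
time_s: 13.9
ee_pos: [0.5607, 0.0482, 0.0614]
eef_rot: [-1.571, 0.001, 0.145]
force: [-9.4, -0.4, 15.6]
grip_width: 0.0937
```

Request:
{"fn": "apply_moves", "kwargs": {
  "deltas": [
    {"dp": [0,0,-0.002],"roll": 0.003,"grip": -1},
    {"dp": [0,0,-0.004],"roll": 0.003,"grip": -1},
    {"dp": [0,0,-0.005],"roll": 0.003,"grip": -1},
    {"dp": [0,0,-0.005],"roll": 0.003,"grip": -1},
    {"dp": [0,0,-0.005],"roll": 0,"grip": -1},
    {"dp": [0,0,-0.005],"roll": 0,"grip": -1},
    {"dp": [0,0,-0.005],"roll": 0,"grip": -1},
    {"dp": [0,0,-0.004],"roll": 0,"grip": -1},
    {"dp": [0,0,-0.003],"roll": 0,"grip": -1},
    {"dp": [0,0,-0.002],"roll": 0,"grip": -1}
  ]
}}

```text
time_s: 15.15
ee_pos: [0.567, 0.0083, 0.0617]
eef_rot: [-1.571, -0.001, 0.133]
force: [-1.1, 0.1, 11.8]
grip_width: 0.0943
```

Request:
{"fn": "apply_moves", "kwargs": {
  "deltas": [
    {"dp": [0,0,0],"roll": 0,"grip": -1},
    {"dp": [0,-0.004,0],"roll": 0,"grip": -1},
    {"dp": [0,-0.02,0],"roll": 0,"grip": -1},
    {"dp": [0,0,0],"roll": 0,"grip": -1}
  ]
}}

```text
time_s: 15.65
ee_pos: [0.567, 0.0086, 0.0855]
eef_rot: [-1.571, -0.002, 0.133]
force: [-0.3, 0.6, 0.3]
grip_width: 0.0943
```

```bash
cat >> h.py <<'E'
def tube_y(tag,cols=(270,320,370),r=.03,zc=.05):
    """axis y at each column from the wrist view: upper silhouette (tangent) at the known height"""
    from scipy.optimize import brentq
    o=ctrl.get_obs();i=imaging.camera_info("wrist");im=imaging.camera("wrist");cv2.imwrite(f"pics/{tag}.png",im)
    g=cv2.cvtColor(im,cv2.COLOR_BGR2GRAY).astype(float);T=np.array(i["world_from_camera"]);out=[]
    for c in cols:
        col=cv2.GaussianBlur(g[:,c-3:c+4].mean(1).reshape(-1,1),(1,3),0).ravel()
        up=np.diff(col);k=[j for j in range(60,330) if up[j]>12 and up[j]==up[max(0,j-4):j+5].max()]
        dn=[j for j in range(60,330) if up[j]<-12 and up[j]==up[max(0,j-4):j+5].min()]
        out.append((c,k,dn))
    return o,im,out
E
python3 - <<'E'
from h import *
o,im,out=tube_y("w6");print(np.round(o['ee_pos'],4),o['eef_rot']);[print(x) for x in out]
for c in (320,): print([im[j,c].tolist() for j in range(60,330,8)])
cv2.imwrite("pics/s6.png",imaging.camera("scene"))
E
```

```text
[0.567  0.0086 0.0855] [-1.57112916 -0.00176159  0.13281033]
(270, [173], [76, 244, 245])
(320, [172], [77, 243])
(370, [171], [77, 243])
[[115, 231, 242], [115, 232, 242], [106, 220, 235], [73, 78, 83], [73, 77, 81], [53, 60, 64], [53, 59, 62], [53, 56, 59], [54, 56, 57], [54, 55, 56], [56, 56, 56], [57, 56, 55], [59, 59, 57], [63, 61, 60], [89, 88, 86], [140, 140, 137], [145, 144, 141], [157, 157, 154], [192, 191, 187], [216, 214, 212], [227, 227, 225], [246, 246, 245], [246, 245, 245], [202, 169, 161], [93, 92, 88], [91, 90, 86], [89, 87, 84], [86, 85, 81], [84, 82, 79], [81, 81, 77], [80, 79, 76], [79, 78, 74], [78, 77, 73], [75, 73, 71]]
```

View pics/w6.png

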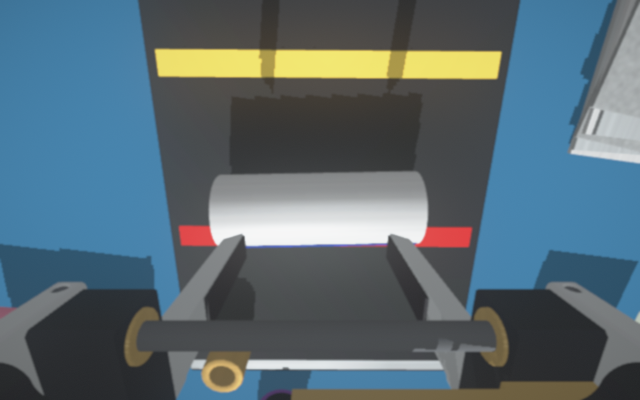

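The tube (rows 172–244, columns 210–427) now half covers the red line (rows 226–247, visible at columns 180–210 and 430–470). I'll work out the remaining distance and yaw relative to the line from this picture.

```bash
cat >> h.py <<'E'
def gap(tag,show=True):
    from scipy.optimize import brentq
    o,im,out=tube_y(tag,(250,285,320,355,390));T=np.array(imaging.camera_info("wrist")["world_from_camera"])
    b,g,r=[im[...,k].astype(int) for k in range(3)]
    m=((r>150)&(r-g>80)&(r-b>80)).astype(np.uint8);m[:130]=0;m[320:]=0
    p=np.argwhere(m)[:,::-1];p=p[(p[:,0]>150)&(p[:,0]<490)]
    W=at("wrist",p,.02)[:,:2]                       # red pixels on plate
    phi=np.radians(7.1)
    for _ in range(3):                              # line direction from per-column mids, ends only
        e=np.array([np.cos(phi),np.sin(phi)]);nn=np.array([-e[1],e[0]])
        s=W@e;t=W@nn;bins=np.arange(s.min(),s.max(),.004);S=[];M=[]
        for q in bins:
            k=(s>=q)&(s<q+.004)
            if k.sum()>8 and np.ptp(t[k])>.0165: S.append(q+.002);M.append((t[k].max()+t[k].min())/2)
        a=np.polyfit(S,M,1);phi+=np.arctan(a[0])
    e=np.array([np.cos(phi),np.sin(phi)]);nn=np.array([-e[1],e[0]]);t0=np.median(M)
    C=np.array([T[:3,3][:2]@nn,T[2,3]]);res=[]
    for c,k,d in out:
        if not k: continue
        ku=[j for j in k][0] if len(k)==1 else k[-1]
        P=at("wrist",[[c,ku+.5]],.02)[0];u=np.array([P[:2]@nn,.02])-C;u/=np.linalg.norm(u)
        f=lambda y:(lambda v:abs(u[0]*v[1]-u[1]*v[0])-.03)(np.array([y,.05])-C)
        y0=C[0]+u[0]/u[1]*(.05-C[1]);y=brentq(f,y0-.06,y0)  # axis lies on the -n side of the far edge
        res.append((P[:2]@e,y-t0))
    res=np.array(res);a=np.polyfit(res[:,0],res[:,1],1)
    print("line yaw",round(phi,4),"bins",len(S),"gaps mm",(res[:,1]*1e3).round(1),"mean",round(res[:,1].mean()*1e3,1),"tube-line yaw",round(np.degrees(np.arctan(a[0])),2),"line t0",round(t0,4),"tcp off line",round((np.array(o['ee_pos'])[:2]@nn-t0)*1e3,1))
E
python3 - <<'E'
from h import *
gap("w7")
im=cv2.imread("pics/w6.png")
# lower-edge check
E
```

```text
line yaw 0.1253 bins 20 gaps mm [35.5 36.5 37.5 37.8 38.8] mean 37.2 tube-line yaw 1.44 line t0 -0.0902 tcp off line 28.1
```

The remaining gap is 37 mm, agreeing with the 38 mm from dead reckoning, and the tube is still about 1.5° off the line. Stroke 3 will press a bit harder and twist more.

Request:
{"fn": "apply_moves", "kwargs": {
  "deltas": [
    {"dp": [0,0,0.02],"roll": -0.02,"grip": -1},
    {"dp": [0,0.015,0],"roll": 0,"grip": -1},
    {"dp": [0,0.006,0],"roll": 0,"grip": -1},
    {"dp": [0,0.002,0],"roll": 0,"grip": -1},
    {"dp": [0,0.001,0],"roll": 0,"grip": -1},
    {"dp": [0,0,0],"roll": 0,"grip": -1}
  ]
}}

```text
time_s: 16.55
ee_pos: [0.5635, 0.0283, 0.0614]
eef_rot: [-1.571, 0.001, 0.153]
force: [-8.0, -0.5, 12.1]
grip_width: 0.0942
```

Request:
{"fn": "apply_moves", "kwargs": {
  "deltas": [
    {"dp": [0,0,-0.002],"roll": 0.005,"grip": -1},
    {"dp": [0,0,-0.004],"roll": 0.005,"grip": -1},
    {"dp": [0,0,-0.005],"roll": 0.006,"grip": -1},
    {"dp": [0,0,-0.005],"roll": 0.006,"grip": -1},
    {"dp": [0,0,-0.005],"roll": 0.006,"grip": -1},
    {"dp": [0,0,-0.005],"roll": 0.006,"grip": -1},
    {"dp": [0,0,-0.005],"roll": 0.006,"grip": -1},
    {"dp": [0,0,-0.004],"roll": 0.005,"grip": -1},
    {"dp": [0,0,-0.003],"roll": 0.005,"grip": -1},
    {"dp": [0,0,-0.002],"roll": 0,"grip": -1}
  ]
}}

```text
time_s: 17.8
ee_pos: [0.5697, -0.0116, 0.0618]
eef_rot: [-1.571, -0.002, 0.103]
force: [1.3, -0.3, 8.7]
grip_width: 0.094
```

Request:
{"fn": "apply_moves", "kwargs": {
  "deltas": [
    {"dp": [0,0,0],"roll": 0,"grip": -1},
    {"dp": [0,-0.004,0],"roll": 0,"grip": -1},
    {"dp": [0,-0.02,0],"roll": 0,"grip": -1},
    {"dp": [0,0,0],"roll": 0,"grip": -1}
  ]
}}

```text
time_s: 18.3
ee_pos: [0.5695, -0.0113, 0.0858]
eef_rot: [-1.571, -0.002, 0.103]
force: [-1.3, 0.5, -0.0]
grip_width: 0.094
```

```bash
python3 - <<'E'
from h import *
gap("w8")
E
```

```text
line yaw 0.1266 bins 20 gaps mm [16.5 16.7 17.6 17.7 18.7] mean 17.4 tube-line yaw 0.99 line t0 -0.0907 tcp off line 7.6
```

17.4 mm remain and the yaw is about 1°. The final stroke is 35 mm at the tip, with the same twist.

Request:
{"fn": "apply_moves", "kwargs": {
  "deltas": [
    {"dp": [0,0,0.0185],"roll": -0.042,"grip": -1},
    {"dp": [0,0.015,0],"roll": 0,"grip": -1},
    {"dp": [0,0.006,0],"roll": 0,"grip": -1},
    {"dp": [0,0.002,0],"roll": 0,"grip": -1},
    {"dp": [0,0.0015,0],"roll": 0,"grip": -1},
    {"dp": [0,0,0],"roll": 0,"grip": -1}
  ]
}}

```text
time_s: 19.1
ee_pos: [0.5667, 0.007, 0.0615]
eef_rot: [-1.571, 0.001, 0.145]
force: [-12.0, 0.5, 20.9]
grip_width: 0.0941
```

Request:
{"fn": "apply_moves", "kwargs": {
  "deltas": [
    {"dp": [0,0,-0.002],"roll": 0.006,"grip": -1},
    {"dp": [0,0,-0.004],"roll": 0.006,"grip": -1},
    {"dp": [0,0,-0.004],"roll": 0.007,"grip": -1},
    {"dp": [0,0,-0.005],"roll": 0.007,"grip": -1},
    {"dp": [0,0,-0.005],"roll": 0.007,"grip": -1},
    {"dp": [0,0,-0.005],"roll": 0.007,"grip": -1},
    {"dp": [0,0,-0.004],"roll": 0.007,"grip": -1},
    {"dp": [0,0,-0.003],"roll": 0.007,"grip": -1},
    {"dp": [0,0,-0.002],"roll": 0.006,"grip": -1},
    {"dp": [0,0,-0.001],"roll": 0,"grip": -1}
  ]
}}

```text
time_s: 20.35
ee_pos: [0.5719, -0.028, 0.0616]
eef_rot: [-1.571, -0.002, 0.085]
force: [-2.4, -0.8, 15.9]
grip_width: 0.0944
```

Request:
{"fn": "apply_moves", "kwargs": {
  "deltas": [
    {"dp": [0,0,0],"roll": 0,"grip": -1},
    {"dp": [0,-0.004,0],"roll": 0,"grip": -1},
    {"dp": [0,-0.02,0],"roll": 0,"grip": -1},
    {"dp": [0,0,0],"roll": 0,"grip": -1}
  ]
}}

```text
time_s: 20.85
ee_pos: [0.5717, -0.0276, 0.085]
eef_rot: [-1.571, -0.002, 0.085]
force: [0.2, -0.4, -0.7]
grip_width: 0.0944
```

```bash
python3 - <<'E'
from h import *
gap("w9")
E
```

```text
line yaw 0.1264 bins 20 gaps mm [ 0.3 -0.1  0.4 -0.   0.4] mean 0.2 tube-line yaw 0.06 line t0 -0.0906 tcp off line -8.9
```

View pics/w9.png

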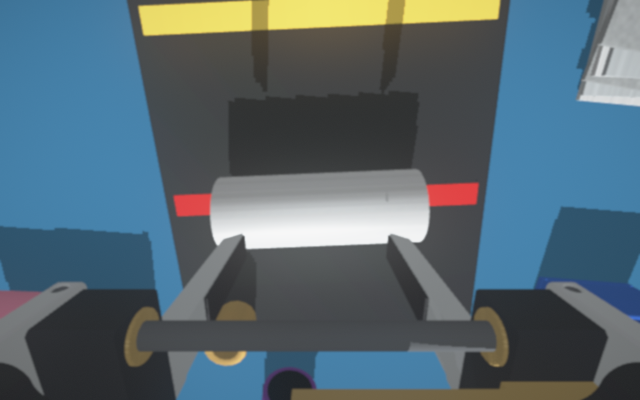

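The tube (rows 170–247) now sits over the red line, which shows on both sides at about (192,205) and (453,194). The measured gap is 0.2 mm and the yaw 0.1°. I'll lift straight up, move clear and cross-check from the other cameras.

Request:
{"fn": "apply_moves", "kwargs": {
  "deltas": [
    {"dp": [0,-0.04,0],"roll": 0,"grip": -1},
    {"dp": [0,-0.05,0],"roll": 0,"grip": -1},
    {"dp": [0,-0.04,0],"roll": 0,"grip": -1},
    {"dp": [-0.04,0,0.045],"roll": 0,"grip": -1},
    {"dp": [-0.04,0,0.045],"roll": 0,"grip": -1},
    {"dp": [-0.04,0,0.045],"roll": 0,"grip": -1},
    {"dp": [-0.04,0,0.045],"roll": 0,"grip": -1},
    {"dp": [-0.03,0,0.045],"roll": 0,"grip": -1},
    {"dp": [0,0,0.045],"roll": 0,"grip": -1},
    {"dp": [0,0,0],"roll": 0,"grip": -1}
  ]
}}

```text
time_s: 22.15
ee_pos: [0.3581, 0.2272, 0.2134]
eef_rot: [-1.571, 0.001, 0.088]
force: [-0.1, -1.1, -0.3]
grip_width: 0.094
```

```bash
python3 - <<'E'
from h import *
print(ctrl.get_obs()['ee_pos'],ctrl.get_obs()['time_s'])
a=imaging.camera("top");b=imaging.camera("scene");cv2.imwrite("pics/t9.png",a)
cv2.imwrite("pics/end.png",np.vstack([cv2.resize(a[100:260,140:500],(720,320)),cv2.resize(b[120:330,150:420],(360,280)).repeat(1,0) if 0 else cv2.copyMakeBorder(cv2.resize(b[120:330,150:420],(360,280)),0,0,0,360,0)]))
m=((a.min(2)>95)).astype(np.uint8);m[:130]=0;m[215:]=0;m[:,:300]=0;m[:,350:]=0
n,l,s,c=cv2.connectedComponentsWithStats(m);j=1+np.argmax(s[1:,4]);p=np.argwhere(l==j)[:,::-1]
W=at("top",p,.06)[:,:2];q=cv2.minAreaRect((W*1e3).astype(np.float32));print("tube rect mm",q)
E
```

```text
[0.35811029 0.22721547 0.21341676] 22.15
tube rect mm ((574.9288940429688, -18.611095428466797), (168.70518493652344, 60.881473541259766), 7.296774864196777)
```

View pics/end.png

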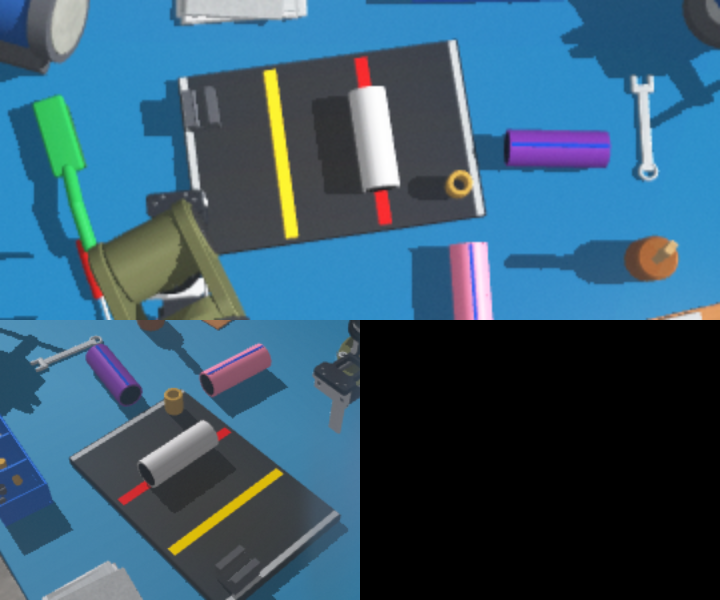

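The final picture shows the tube lying on the red line, with red visible past both ends at (362,72) and (384,208), and the bystanders in place. The top view puts the tube at (0.575, -0.0186) at 7.3°. The line is at y = -0.019 there, at 7.1°.

```bash
python3 -c "
from station import ctrl
print(ctrl.hand_in())"
```

```text
the job is handed in; nothing more can be done
None
```

The tube is lying still on the plate, centred over the red line and lengthwise along it, and the job is handed in. I rolled it about 68 mm in four short strokes with the open fingertips pressing on its top. The pressing force was about 10–25 N, with no pinching or lifting, and the arm ended well clear.

- **Wrist camera check:** offset from the line 0.2 mm, yaw 0.1° relative to it.
- **Top camera check:** offset about 0.4 mm, yaw about 0.2°, so the two agree. The bystanders in view looked untouched. Where the arm hid part of the screwdriver, I could not check it.
- **Disagreement with the text:** with the jaws wide open, the fingertips first touched about 29 mm lower (TCP height) than the stated tip length implies. I found contact by force, in 1–2 mm steps.
- **Plate height:** triangulating the painted lines gave 14 mm, not the stated 20 mm. I used 20 mm.

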